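Set the polariser lever of the inspection ring light and take the picture

TASK

Get the inspection ring light ready and photograph the sample tile lying in it: push the orange lever round with the fingertips until its white pointer stands at the red mark, take the fingers off the lever, and only then press the black button fully down and let it come back up. Only push and press: do not pinch the lever between the fingers, and leave the tile in the ring and everything else on the table where it is.

Things in the scene. Friction and masses are not known exactly. Their poses are not given: they have to be found in the camera images.
- ring_light: inspection ring light, fixed: round grey housing, 242 mm across, black scale face 38 mm above the table. Origin: centre of the underside, on the polariser ring's vertical axis. Its own -x axis points to the middle of the scale (roughly to the robot), z up. On its +y side (left seen from the robot) a grey lobe 75 mm wide, 36 mm high, carries the black button
- polariser_ring (a joint): angle of the dark knurled ring (radius 52 to 70 mm, top 55 mm above the table), rad; 0 mid-scale, positive anticlockwise seen from above; stops at -1.15 and 1.15. It is stiff (about 0.12 N m, 1.5 N at the lever) and stays where left. Its lever: an arm outwards, top 52 mm above the table, with an upright orange paddle at its end
- paddle_top (a point): middle of the upper end of the upright orange lever paddle: 84 mm from the ring's axis and 94 mm above the table. The paddle is 14 mm along the radius and 14 mm across it (two cheeks with a narrow slit), and stands up 42 mm from the arm. Push it sideways, along the arc
- pointer_line (a point): point of the ring at the radius of the marks (108 mm), straight out from the lever along its white pointer (the pointer itself ends at 103 mm); when this point lies over a mark the lever is set to that mark
- mark_red: red round mark, 16 mm in diameter, 3 mm high, on the scale face 108 mm from the ring's axis: the wanted setting. It sits at one of four places on the scale, at ring angles -0.9, -0.45, 0.45 or 0.9 rad; its top is 41 mm above the table. Origin: centre of its underside
- shot_button (a joint): travel of the black push-button, m: 0 up, 0.006 fully down; a spring (about 5 N when fully down) brings it back up
- shot_button_top (a point): middle of the top of the black push-button, 28 mm in diameter, 150 mm from the ring axis on the +y side, 58 mm above the table when up; it is pressed straight down
- mark_yellow: yellow mark, same size and radius, at another of the four places; not wanted
- mark_green: green mark, same size and radius, at another of the four places; not wanted
- mark_blue: blue mark, same size and radius, at another of the four places; not wanted
- sample_tile: loose red tile with a pale eggshell patch, 60x60x6 mm, lying on the round stage in the middle of the ring, its top 48 mm above the table; must stay. Origin: centre of its underside
- spare_tile: loose black tile with a pale patch, 60x60x6 mm, on the table right of the ring light; bystander. Origin: centre of its underside
- burnisher: small loose purple, yellow and tan burnisher, 42x19x12 mm, on the table, to the right; bystander. Origin: centre of its underside
- wax_pot: loose round white and blue pot, 69 mm across, 41 mm high, right of the ring light; bystander. Origin: centre of its underside
- pigment_jar: loose clear jar with a dark cap, 70 mm across, 86 mm high, left of the ring light; bystander. Origin: centre of its underside

How it is judged:
By the outcome, as a careful person would: the job done as asked, in the order asked, and still so for the second after the job is handed in, with the robot touching nothing.
It also fails if it takes over 51 s, if anything falls off the work surface, if the arm or the gripper's body presses on something with over 40 N, if the wrist force passes 120 N, or if a joint passes its speed limit or range.

ROBOT

A 6-joint arm with a two-finger parallel gripper is mounted at the origin on a cart in front of the work surface, level with it; the furniture and walls round the work are solid. World frame = base frame: x ahead of the robot, y to its left, z up, the work surface at z = 0. Lengths are in m, angles in degrees, forces in N, time in s.
With the tool pointing down it reaches from about 0.275 to 0.75 m from the base axis. Payload 10.2 kg.
Tool frame: the origin (TCP) lies on the centre line of the jaws, within the pads' length; the fingertips stand 17 mm ahead of it and the grasp point (between the pads) lies 2 mm behind it; z points along the fingers, y is the line along which they close (so a half turn about z gives the same grasp; the last joint's range is limited). The gripper opens to 88 mm and grips with 3 to 60 N. Pads are 18 mm wide; open, the fingers measure 123 mm over their backs; the gripper's body (75 mm by 187 mm) begins 45 mm behind the grasp point.
Start: joints at [56.299, 17.928, 85.812, -0, 76.261, -12.8], TCP at [0.187, 0.49, 0.256] pointing down, gripper open.
Joint ranges: [-168.41, 168.41], [-55.51, 124.54], [10.69, 146.95], [-70.63, 250.63], [1, 178], [-165.06, 165.06]. Speed limits (degrees/s): [136.94, 136.94, 172.46, 180, 180, 180].

INTERFACE

Orientations are given as [roll, pitch, yaw] about the fixed x, y, z axes, in that order (R = Rz(yaw) Ry(pitch) Rx(roll)).
In Python, from workcell import * gives the robot as it stands.
- The arm moves only by the tool send_rows, never from a script. Its argument "steps" is a list of rows, each a list of 5 numbers: the shift along the tool's x, y, z in units of 25 mm (1.0 is 25 mm), then the turn about the tool's z in units of 5 degrees (1.0 is 5 degrees), then the closure, from -1 (fully open) to 1 (shut). A call has exactly 8 rows; each row shifts and turns the commanded pose from where the row before left it, along the tool's axes as they then stand; what a row does not reach is not made up. A row lasts 1/12 s, in which the tool goes at most 41.7 mm and 7.16 degrees, less where a joint would pass 70% of its speed; a pose out of reach is approached as far as the arm can. A call is refused whole if a number of a shift passes 1 or a number of a turn 1, either way. A call with a gripper value outside its range is refused whole. The fingers move at their own pace and stop on an object; "newtons" is the grip in N (left out, the last holds). Time passes only in rows, so rows that do not move let the fingers close, or fill a call up. It gives the time, the measured TCP pose, the force, the opening and the grip force at its end, in the units of the state.
- get_state(): the state, without advancing time (a new reading comes with each control period).
- snapshot(name): name is "side" or "top" or "wrist"; returns (picture, depth): 384x512x3 uint8, red, green, blue; 384x512 float32, m along the optical axis (not along the pixel's ray), 0 where there is no reading.
- calibration(name): a dict with "camera_matrix" (3x3 intrinsics, pixels), "extrinsics" (4x4, takes a point from camera to world coordinates); the wrist camera has in their place "hand_eye" (4x4, takes a point from camera to tool coordinates, whose origin is the TCP and whose axes are the flange's). Camera axes: x right, y down, z forward; pixel columns grow to the right and rows downward; lengths in m; the calibration is good to about 2 mm. A picture is of the moment at which its call begins: read the wrist's pose just before it. calibration takes no time and is no camera call.
- hand_in(): hands the job in; it is judged then, once.
Trained networks look in the newest picture that a camera, given by its name, has taken for a name from the list of things; names that differ only in an ending like _2 or _b are one class to them, and where a whole thing is asked for, a point or a joint stands for the part that bears it (a point fixed in the world has none). Each returns a list of dicts, best first, with "p" (0 to 1); they miss things now and then, are a little off and sometimes report something else, mostly with a low value. They report only what shows in the picture. A call takes as long as a camera call.
- outline_of(camera, label): "pixels" (384x512 bool, what is visible of it) and "bbox" ([left, top, right, bottom] in pixels, round what is visible of it).
The state is a dict: "clock": time; "joints": joint angles; "joint_velocities": joint speeds; "effort": joint torques, N m; "position": TCP position; "eef_rot": TCP orientation; "force": force on the tool from outside, world axes, zero at the start; "ft_torque": the same for the moment, N m; "finger_gap": finger opening in m; "finger_force": force on a finger pad.
Only numpy, scipy, OpenCV 4.12 (cv2) and the standard library are available. Lean on these libraries where they do the work, as an engineer would, in place of code of your own. Each camera call takes 0.05 s, during which the arm holds its last target. There are 200 camera calls.

## Working session

There is one attempt and no reset: what is moved stays moved. The work goes in short steps, Python scripts to look and compute and a tool call to move; the robot and the scene stay as the last step left them, time stands still between calls to the robot, and variables do not carry over. Pictures are saved under pics/ and viewed, at most 10 in all, crops included, and the job is handed in when it is done.

Besides the shell and the picture viewer there is one more tool, called after ">>>" as a command line: name --pt "numbers of a row" for each row, then --argument value for the rest. send_rows: Moves the arm, as the interface text tells. Its arguments: {"type":"object","properties":{"steps":{"type":"array"},"newtons":{"type":"number"}},"required":["steps"]}

```bash
mkdir -p pics; cat > h.py <<'E'
from workcell import *
import numpy as np, cv2
def pts(cam,mask,depth):
    c=calibration(cam);K=np.array(c["camera_matrix"]);T=np.array(c["extrinsics"])
    v,u=np.nonzero(mask&(depth>0));z=depth[v,u]
    P=np.c_[(u-K[0,2])/K[0,0]*z,(v-K[1,2])/K[1,1]*z,z]
    return P@T[:3,:3].T+T[:3,3]
def ray(cam,u,v,h):
    c=calibration(cam);K=np.array(c["camera_matrix"]);T=np.array(c["extrinsics"])
    d=T[:3,:3]@[(u-K[0,2])/K[0,0],(v-K[1,2])/K[1,1],1];o=T[:3,3]
    return o+d*(h-o[2])/d[2]
E
python3 - <<'E'
from h import *
s=get_state();print(s["clock"],s["position"],s["eef_rot"],s["finger_gap"])
for c in("top","side"):
    p,d=snapshot(c);cv2.imwrite(f"pics/{c}0.png",p[:,:,::-1])
    print(c,np.array(calibration(c)["extrinsics"])[:3,3])
    for n in("ring_light","mark_red","shot_button","polariser_ring","sample_tile","pigment_jar","mark_green","mark_blue","mark_yellow"):
        r=outline_of(c,n)
        if r:
            P=pts(c,r[0]["pixels"],d);print(n,[round(x["p"],2) for x in r],r[0]["bbox"],np.median(P,0).round(4),P.min(0).round(3),P.max(0).round(3))
        else:print(n,None)
E
```

```text
0.0 [0.18719831 0.49026337 0.25518329] [-1.79932127e+02 -1.66273512e-02  1.59097402e+02] 0.08804163398336547
top [0.41170613 0.05599972 1.0724654 ]
ring_light [0.92] [216.1, 137.3, 320.3, 218.5] [0.5612 0.0292 0.0381] [ 0.442 -0.102 -0.004] [0.691 0.197 0.096]
mark_red None
shot_button [0.49] [224.6, 172.9, 229.2, 182.3] [0.5707 0.1655 0.0569] [0.559 0.154 0.053] [0.581 0.175 0.065]
polariser_ring [0.58] [256.6, 154.8, 307.3, 211.0] [0.559  0.0152 0.0538] [ 0.467 -0.056  0.033] [0.632 0.086 0.096]
sample_tile None
pigment_jar [0.62] [130.2, 181.1, 163.1, 207.4] [0.5321 0.3946 0.0823] [ 0.501  0.37  -0.004] [0.582 0.467 0.089]
mark_green None
mark_blue None
mark_yellow None
side [ 0.29168714 -0.68513271  0.68591393]
ring_light [0.61, 0.57] [261.5, 187.9, 271.9, 191.8] [0.5687 0.1584 0.0584] [0.558 0.149 0.05 ] [0.58  0.173 0.06 ]
mark_red [0.65] [260.5, 185.5, 273.7, 193.2] [0.5687 0.1584 0.0583] [0.557 0.149 0.05 ] [0.582 0.173 0.062]
shot_button None
polariser_ring [0.94] [246.8, 202.0, 306.1, 242.1] [0.545  0.0066 0.0555] [ 0.466 -0.058  0.037] [0.638 0.1   0.096]
sample_tile [0.62] [270.6, 212.1, 292.4, 230.8] [0.5602 0.0092 0.0493] [ 0.524 -0.026  0.043] [0.599 0.052 0.052]
pigment_jar [0.7, 0.56, 0.55] [233.9, 188.1, 322.8, 268.5] [ 0.5483 -0.0215  0.0396] [ 0.439 -0.107 -0.001] [0.686 0.244 0.096]
mark_green None
mark_blue None
mark_yellow [0.57, 0.34] [245.9, 202.3, 304.2, 238.3] [0.551  0.0056 0.0555] [ 0.468 -0.058  0.039] [0.629 0.084 0.096]
```

View pics/top0.png

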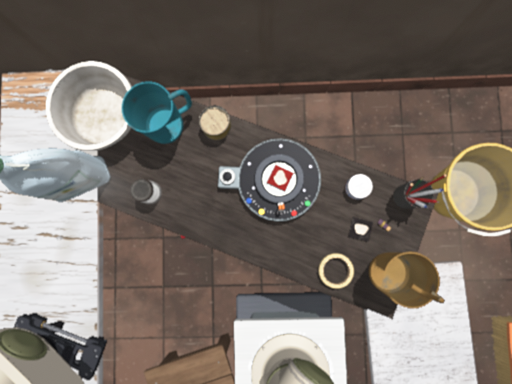

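View pics/side0.png

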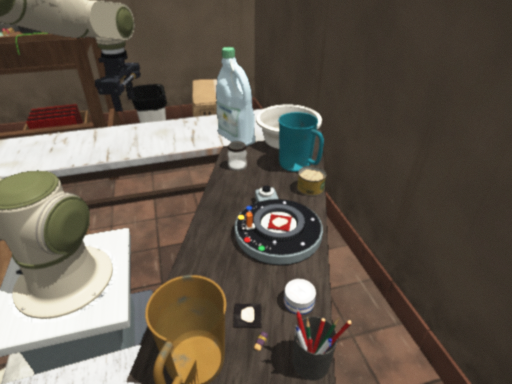

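The marks read, left to right in the top picture: blue (249,203), yellow (262,211), red (294,213), green (308,203). The orange lever is at (281,208), so red looks like +0.45. Next I'll measure precisely.

```bash
cat > m.py <<'E'
from h import *
from scipy.optimize import least_squares
hs={"red":(0,5),"red2":(174,180),"orange":(7,18),"yellow":(22,34),"green":(50,85),"blue":(100,125)}
def blobs(cam,p,d,c):
    hsv=cv2.cvtColor(p,cv2.COLOR_RGB2HSV);h,w=d.shape
    P=np.zeros((h,w,3));P[d>0]=pts(cam,np.ones((h,w),bool),d)
    r=np.hypot(P[...,0]-c[0],P[...,1]-c[1]);out={}
    for n,(a,b) in hs.items():
        rr=(0.068,0.1) if n=="orange" else (0.095,0.122)
        m=(hsv[...,0]>=a)&(hsv[...,0]<=b)&(hsv[...,1]>110)&(hsv[...,2]>70)&(r>rr[0])&(r<rr[1])&(d>0)
        if n=="orange": m&=P[...,2]>.088
        if m.sum()>2:
            v,u=np.nonzero(m);q=ray(cam,u.mean(),v.mean(),.094 if n=="orange" else .041)
            out[n]=(m.sum(),u.mean().round(1),v.mean().round(1),q.round(4),np.median(P[m],0).round(4))
    return out
E
python3 - <<'E'
from m import *
for cam in("top","side"):
    p,d=snapshot(cam)
    P=pts(cam,np.ones(d.shape,bool),d)
    c=np.array([.565,.015])
    for _ in range(8):   # knurled ring top annulus + face, centroid refinement through outer edge
        r=np.hypot(*(P[:,:2]-c).T);m=(abs(P[:,2]-.038)<.004)&(r>.08)&(r<.14)
        Q=P[m,:2];a=np.arctan2(*(Q-c).T[::-1]);k=((a+np.pi)/(2*np.pi)*40).astype(int)
        E=np.array([Q[k==i][np.argmax(np.hypot(*(Q[k==i]-c).T))] for i in range(40) if (k==i).sum()>3])
        f=least_squares(lambda x:np.hypot(*(E-x[:2]).T)-x[2],[*c,.12],loss="soft_l1",f_scale=.002);c=f.x[:2]
    print(cam,"centre",f.x.round(4),len(E))
    for n,b in blobs(cam,p,d,c).items():
        print(n,*b,"r",np.hypot(*(b[3][:2]-c)).round(4),"ang",np.arctan2(*(b[3][:2]-c)[::-1]).round(3))
    if cam=="top":cv2.imwrite("pics/crop1.png",cv2.resize(p[125:230,200:330,::-1],None,fx=5,fy=5,interpolation=cv2.INTER_CUBIC))
E
```

```text
top centre [0.5603 0.0161 0.1196] 40
red 27 293.5 212.7 [ 0.4618 -0.0247  0.041 ] [ 0.4613 -0.0239  0.0396] r 0.1066 ang -2.749
orange 19 281.1 207.1 [0.4755 0.0126 0.094 ] [0.4758 0.0105 0.0924] r 0.0849 ang -3.101
yellow 27 261.0 211.2 [0.4687 0.0683 0.041 ] [0.469  0.0683 0.039 ] r 0.1055 ang 2.624
green 22 306.9 203.1 [ 0.4885 -0.064   0.041 ] [ 0.4889 -0.0643  0.0395] r 0.1076 ang -2.302
blue 28 248.5 200.5 [0.5005 0.1037 0.041 ] [0.5007 0.1038 0.039 ] r 0.1061 ang 2.17
side centre [0.5584 0.0139 0.1203] 40
red 34 246.8 239.4 [ 0.4589 -0.0232  0.041 ] [ 0.4586 -0.0245  0.0416] r 0.1062 ang -2.785
orange 29 249.3 215.2 [0.4746 0.0091 0.094 ] [0.4752 0.0098 0.0937] r 0.084 ang -3.085
yellow 33 240.9 216.7 [0.4663 0.0712 0.041 ] [0.4668 0.0702 0.0408] r 0.1085 ang 2.585
green 31 261.2 248.0 [ 0.4861 -0.0634  0.041 ] [ 0.4856 -0.0637  0.0418] r 0.1058 ang -2.323
blue 21 249.0 207.7 [0.499  0.1047 0.041 ] [0.4996 0.1041 0.0416] r 0.1086 ang 2.15
```

View pics/crop1.png

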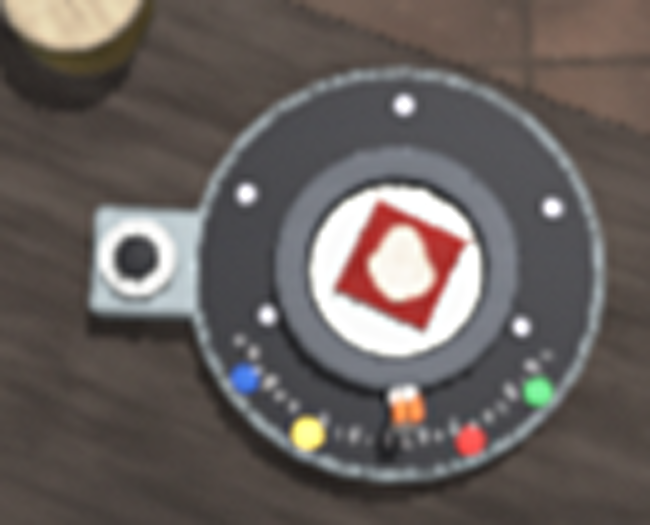

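The crop shows the lever at about (405,405), just right of mid-scale, between yellow (308,434) and red (470,440). In numbers: ring axis near (0.560,0.016), zero direction near 176.3°, lever near 182.3°, red near 202°. I'll approach from the left with the fingers closed.

>>> send_rows --pt "-0.98 -0.67 0 0 1" --pt "-0.98 -0.67 0 0 1" --pt "-0.98 -0.67 0 0 1" --pt "-0.98 -0.67 0 0 1" --pt "-0.98 -0.67 0 0 1" --pt "-0.98 -0.67 0 0 1" --pt "-0.98 -0.67 0 0 1" --pt "-0.98 -0.67 0 0 1" --newtons 10

```text
clock: 1.77
position: [0.3232, 0.2941, 0.2559]
eef_rot: [180.0, 0.0, 159.1]
force: [0.4, 0.5, -0.4]
finger_gap: 0.0367
finger_force: 0.0
```

>>> send_rows --pt "-0.98 -0.67 0 0 1" --pt "-0.98 -0.67 0 0 1" --pt "-0.98 -0.67 0 0 1" --pt "-0.98 -0.67 0 -0.9 1" --pt "0 0 0 -0.9 1" --pt "0 0 0 -0.9 1" --pt "0 0 0 -0.95 1" --pt "0 0 0 -0.95 1"

```text
clock: 2.43
position: [0.3904, 0.1976, 0.2558]
eef_rot: [180.0, 0.0, -177.7]
force: [1.0, -0.7, 1.0]
finger_gap: 0.0007
finger_force: 0.0
```

```bash
cat >> h.py <<'E'
from scipy.spatial.transform import Rotation
_cal=calibration
def calibration(n):
    c=_cal(n)
    if n=="wrist":
        s=get_state();T=np.eye(4);T[:3,:3]=Rotation.from_euler("xyz",s["eef_rot"],degrees=True).as_matrix();T[:3,3]=s["position"]
        c["extrinsics"]=T@np.array(c["hand_eye"])
    return c
E
python3 - <<'E'
from m import *
print(calibration("wrist"))
p,d=snapshot("wrist");cv2.imwrite("pics/w0.png",p[:,:,::-1])
for n,b in blobs("wrist",p,d,np.array([.56,.016])).items():print(n,*b)
E
```

```text
{'camera_matrix': array([[273.31205682,   0.        , 254.80755088],
       [  0.        , 273.31205682, 191.64539706],
       [  0.        ,   0.        ,   1.        ]]), 'hand_eye': array([[ 1.13537658e-03, -9.57734555e-01, -2.87651234e-01,
         7.49719084e-02],
       [ 9.99998934e-01,  1.35145864e-03, -5.52625020e-04,
        -5.94923579e-05],
       [ 9.18016822e-04, -2.87650299e-01,  9.57735069e-01,
        -1.28663204e-01],
       [ 0.00000000e+00,  0.00000000e+00,  0.00000000e+00,
         1.00000000e+00]]), 'extrinsics': array([[-4.13496784e-02,  9.56872666e-01,  2.87549830e-01,
         3.15444972e-01],
       [ 9.99144337e-01,  3.98575960e-02,  1.10438351e-02,
         1.94521286e-01],
       [-8.93501019e-04,  2.87760443e-01, -9.57702004e-01,
         3.84422947e-01],
       [ 0.00000000e+00,  0.00000000e+00,  0.00000000e+00,
         1.00000000e+00]])}
red 121 88.8 212.6 [ 0.4583 -0.0227  0.041 ] [ 0.4586 -0.023   0.0406]
red2 5 87.8 214.8 [ 0.4615 -0.0245  0.041 ] [ 0.4634 -0.0293  0.0383]
orange 91 98.3 241.1 [0.4717 0.0172 0.094 ] [0.4727 0.0136 0.0914]
yellow 87 158.6 219.6 [0.4641 0.0704 0.041 ] [0.4645 0.0693 0.0402]
green 111 62.6 230.3 [ 0.4861 -0.062   0.041 ] [ 0.4859 -0.0622  0.0407]
blue 73 185.7 241.3 [0.4948 0.1062 0.041 ] [0.4953 0.1065 0.0405]
```

View pics/w0.png

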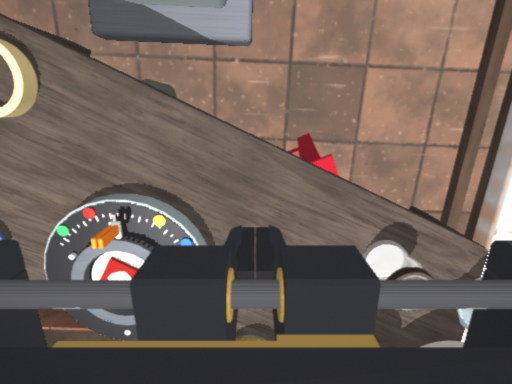

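>>> send_rows --pt "-0.4 -0.69 0.3 0 1" --pt "-0.4 -0.69 0.3 0 1" --pt "-0.4 -0.69 0.3 0 1" --pt "-0.4 -0.69 0.3 0 1" --pt "-0.4 -0.69 0.3 0 1" --pt "-0.4 -0.69 0.3 0 1" --pt "-0.4 -0.69 0.3 0 1" --pt "-0.4 -0.69 0.3 0 1"

```text
clock: 3.15
position: [0.4757, 0.062, 0.1954]
eef_rot: [180.0, 0.0, -178.0]
force: [0.5, -0.0, -0.8]
finger_gap: 0.0006
finger_force: 0.0
```

```bash
cat > fit.py <<'E'
from m import *
A={"red":.45,"yellow":-.45,"green":.9,"blue":-.9}
def solve(cam,show=None):
    p,d=snapshot(cam);B=blobs(cam,p,d,np.array([.56,.016]))
    if show:cv2.imwrite(show,p[:,:,::-1])
    n=[k for k in A if k in B];M=np.array([B[k][3][:2] for k in n]);a=np.array([A[k] for k in n])
    f=least_squares(lambda x:(M-x[:2]+.108*np.c_[np.cos(x[2]+a),np.sin(x[2]+a)]).ravel(),[.56,.016,0],loss="soft_l1",f_scale=.002)
    c,y=f.x[:2],f.x[2];s=get_state()
    print(cam,s["clock"],s["position"].round(4),s["eef_rot"].round(1),s["force"].round(1),n,"c",c.round(4),"yaw",y.round(3),"res",np.abs(f.fun).max().round(4))
    if "orange" in B:
        for q in B["orange"][3:5]:
            v=c-q[:2];print("  lever",q,"r",np.hypot(*v).round(4),"ang",(np.arctan2(v[1],v[0])-y).round(3))
    return c,y
E
python3 - <<'E'
from fit import *
for c in("top","side"):solve(c)
solve("wrist","pics/w1.png")
E
```

```text
top 3.2 [0.4768 0.0597 0.1941] [-1.800e+02 -1.000e-01 -1.781e+02] [ 0.2 -2.3 -1.1] ['green'] c [0.5562 0.0191] yaw -0.001 res 0.0
side 3.25 [0.4758 0.0612 0.1947] [-1.800e+02 -1.000e-01 -1.781e+02] [-0.3 -0.  -0.3] ['red', 'yellow', 'green', 'blue'] c [0.5597 0.0162] yaw -0.076 res 0.001
  lever [0.4747 0.0095 0.094 ] r 0.0852 ang 0.155
  lever [0.4749 0.0085 0.0931] r 0.0851 ang 0.167
wrist 3.3 [0.4753 0.0623 0.1953] [ 1.800e+02 -1.000e-01 -1.781e+02] [-0.2 -0.3  0.4] ['red', 'yellow', 'green', 'blue'] c [0.5578 0.0179] yaw -0.07 res 0.0075
  lever [0.471  0.0159 0.094 ] r 0.0868 ang 0.093
  lever [0.4714 0.0139 0.0927] r 0.0865 ang 0.116
```

>>> send_rows --pt "0 0 0.58 0 1" --pt "0 0 0.58 0 1" --pt "0 0 0.58 0 1" --pt "0 0 0.58 0 1" --pt "0 0 0.58 0 1" --pt "0 0 0.58 0 1" --pt "0 0 0.58 0 1" --pt "0 0 0.58 0 1"

```text
clock: 3.97
position: [0.475, 0.0639, 0.0797]
eef_rot: [180.0, 0.0, -177.9]
force: [0.8, 0.5, 0.0]
finger_gap: 0.0006
finger_force: 0.0
```

```bash
python3 - <<'E'
from fit import *
solve("side","pics/s2.png");solve("wrist","pics/w2.png")
a=cv2.imread("pics/s2.png")[150:290,190:360];b=cv2.imread("pics/w2.png")
cv2.imwrite("pics/c2.png",cv2.hconcat([cv2.resize(a,(400,329)),cv2.resize(b,(400,329))]))
E
```

```text
side 4.0167 [0.4737 0.0639 0.0774] [ 180.    -0.2 -177.9] [-2.8  0.  -2.5] ['red', 'yellow', 'green'] c [0.559  0.0174] yaw -0.063 res 0.0002
  lever [0.4753 0.0096 0.094 ] r 0.0841 ang 0.156
  lever [0.4751 0.0081 0.0939] r 0.0844 ang 0.174
wrist 4.0667 [0.474  0.0638 0.0787] [ 180.    -0.2 -177.9] [-0.6  0.7  1.3] ['red', 'yellow', 'green'] c [0.5621 0.0101] yaw -0.129 res 0.0018
  lever [0.4681 0.0099 0.094 ] r 0.094 ang 0.131
  lever [0.4683 0.0094 0.0937] r 0.0938 ang 0.136
```

View pics/c2.png

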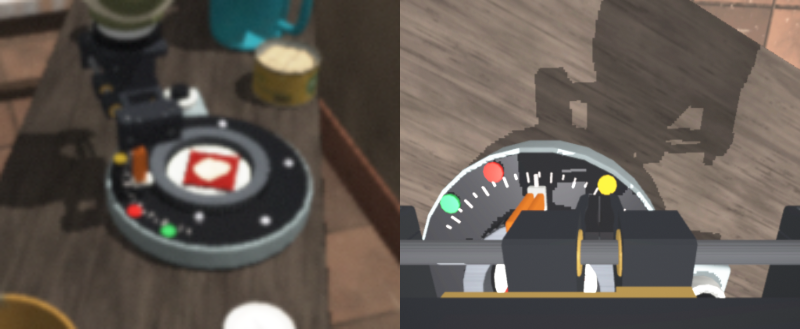

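>>> send_rows --pt "0 -0.2 0 0 1" --pt "0 -0.2 0 0 1" --pt "0 -0.2 0 0 1" --pt "0 -0.2 0 0 1" --pt "0 -0.08 0 0 1" --pt "0 -0.08 0 0 1" --pt "0 -0.04 0 0 1" --pt "0 0 0 0 1"

```text
clock: 4.73
position: [0.4762, 0.0376, 0.0798]
eef_rot: [180.0, 0.0, -177.9]
force: [-0.2, 0.4, 0.0]
finger_gap: 0.0005
finger_force: 0.0
```

```bash
python3 - <<'E'
from fit import *
solve("side","pics/s3.png");solve("wrist","pics/w3.png")
E
```

```text
side 4.7833 [0.4762 0.0378 0.0797] [ 180.    -0.  -177.9] [-0.9 -0.6  0.9] ['red', 'yellow', 'green'] c [0.5587 0.0176] yaw -0.058 res 0.0003
wrist 4.8333 [0.4761 0.0379 0.0797] [ 180.    -0.  -177.9] [ 0.  -0.5 -0.3] ['red', 'yellow', 'green', 'blue'] c [0.5561 0.0183] yaw -0.05 res 0.0104
```

>>> send_rows --pt "0.035 -0.12 0 -0.4 1" --pt "0.035 -0.12 0 -0.4 1" --pt "0.035 -0.12 0 -0.4 1" --pt "0.035 -0.12 0 -0.4 1" --pt "0.035 -0.12 0 -0.4 1" --pt "0.035 -0.12 0 -0.4 1" --pt "0.035 -0.12 0 -0.4 1" --pt "0 0 0 0 1"

```text
clock: 5.5
position: [0.4731, 0.0161, 0.0797]
eef_rot: [-180.0, 0.0, -163.8]
force: [-0.6, -0.9, 0.4]
finger_gap: 0.0007
finger_force: 0.0
```

```bash
python3 - <<'E'
from fit import *
solve("side","pics/s4.png");solve("wrist","pics/w4.png")
a=cv2.imread("pics/s4.png")[180:270,220:330];b=cv2.imread("pics/w4.png")[130:384,0:340]
cv2.imwrite("pics/c4.png",cv2.hconcat([cv2.resize(a,(400,329)),cv2.resize(b,(400,329))]))
E
```

```text
side 5.55 [0.4731 0.0163 0.0797] [ 180.    -0.  -163.9] [-0.2  0.8  0. ] ['red', 'yellow', 'green'] c [0.5605 0.0182] yaw -0.068 res 0.0036
  lever [ 0.4765 -0.0043  0.094 ] r 0.0869 ang 0.33
  lever [ 0.4747 -0.0076  0.0938] r 0.0895 ang 0.36
wrist 5.6 [0.4731 0.0163 0.0797] [ 180.   -0. -164.] [-0.6  0.2 -0.1] ['red', 'yellow', 'green'] c [0.5602 0.0089] yaw -0.144 res 0.0056
```

View pics/c4.png

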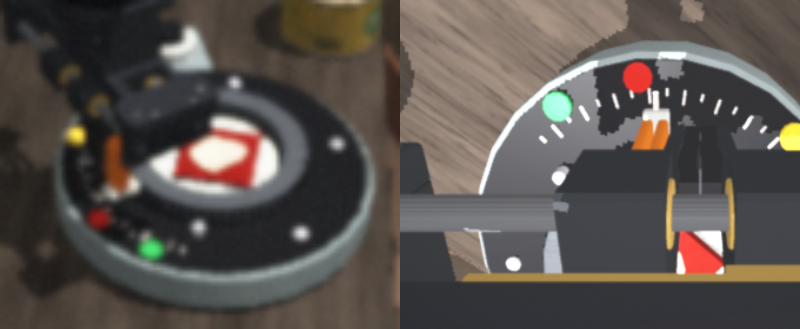

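```bash
sed -i 's/        if n=="orange": m&=P\[...,2\]>.088/        m\&=(P[...,2]>.088) if n=="orange" else (abs(P[...,2]-.041)<.007)\n        k,L,S,_=cv2.connectedComponentsWithStats(m.astype(np.uint8));m\&=(L==1+np.argmax(S[1:,4])) if k>1 else m/' m.py
cat >> fit.py <<'E'
def pointer(cam,c,y):
    p,d=snapshot(cam);h,w=d.shape;P=np.zeros((h,w,3));P[d>0]=pts(cam,np.ones((h,w),bool),d)
    q=P[...,:2]-c;r=np.hypot(q[...,0],q[...,1]);t=np.arctan2(-q[...,1],-q[...,0])-y
    m=(p.min(2)>140)&(np.ptp(p.astype(int),2)<40) if False else (p.min(2)>140)&((p.max(2).astype(int)-p.min(2))<45)
    m&=(r>.08)&(r<.106)&(P[...,2]>.043)&(P[...,2]<.06)&(abs(t)<.7)
    v,u=np.nonzero(m);print("  pointer n",m.sum(),"px",u.mean().round(1),v.mean().round(1),"ang med",np.median(t[m]).round(3),"r",r[m].min().round(3),r[m].max().round(3),"z",np.median(P[m][:,2]).round(3))
E
python3 - <<'E'
from fit import *
for cam in("side","wrist"):
    c,y=solve(cam);pointer(cam,c,y)
E
```

```text
side 5.65 [0.473  0.0164 0.0797] [-180.   -0. -164.] [0.2 0.6 0.2] ['red', 'yellow', 'green'] c [0.5587 0.0176] yaw -0.063 res 0.0006
  lever [ 0.4741 -0.0078  0.094 ] r 0.0884 ang 0.354
  lever [ 0.474  -0.0065  0.094 ] r 0.0881 ang 0.34
  pointer n 4 px 250.5 232.5 ang med 0.414 r 0.092 0.094 z 0.053
wrist 5.75 [0.4731 0.0164 0.0797] [-180.    -0.  -163.9] [-0.9 -0.3  0.5] ['red', 'yellow', 'green'] c [0.5563 0.0147] yaw -0.091 res 0.0022
  pointer n 274 px 216.9 216.3 ang med 0.361 r 0.081 0.101 z 0.051
```

>>> send_rows --pt "0.02 -0.06 0 -0.21 1" --pt "0.02 -0.06 0 -0.21 1" --pt "0.02 -0.06 0 -0.21 1" --pt "0.01 -0.06 0 -0.21 1" --pt "0 0 0 0 1" --pt "0 0 0 0 1" --pt "0 0 0 0 1" --pt "0 0 0 0 1"

```text
clock: 6.47
position: [0.4733, 0.0099, 0.0797]
eef_rot: [-180.0, -0.0, -159.7]
force: [0.3, -0.6, -0.1]
finger_gap: 0.0002
finger_force: 0.0
```

```bash
python3 - <<'E'
from fit import *
for cam in("side","wrist"):
    c,y=solve(cam,f"pics/{cam}5.png");pointer(cam,c,y);pointer(cam,np.array([.5595,.0165]),-.07)
    B=blobs(cam,*snapshot(cam),c)
    print({k:(b[0],b[1],b[2],b[3]) for k,b in B.items()})
E
```

```text
side 6.5167 [0.4732 0.01   0.0797] [-180.     0.  -159.7] [0.1 0.  0.1] ['red', 'yellow', 'green'] c [0.5588 0.0183] yaw -0.063 res 0.0007
  lever [ 0.4786 -0.015   0.094 ] r 0.0868 ang 0.456
  lever [ 0.4787 -0.0145  0.0943] r 0.0865 ang 0.451fit.py:19: RuntimeWarning: Mean of empty slice.
  v,u=np.nonzero(m);print("  pointer n",m.sum(),"px",u.mean().round(1),v.mean().round(1),"ang med",np.median(t[m]).round(3),"r",r[m].min().round(3),r[m].max().round(3),"z",np.median(P[m][:,2]).round(3))
  ret = ret.dtype.type(ret / rcount)
  return _methods._mean(a, axis=axis, dtype=dtype,
Traceback (most recent call last):
  File "fit.py", line 19, in pointer
    v,u=np.nonzero(m);print("  pointer n",m.sum(),"px",u.mean().round(1),v.mean().round(1),"ang med",np.median(t[m]).round(3),"r",r[m].min().round(3),r[m].max().round(3),"z",np.median(P[m][:,2]).round(3))
                                                                                                                                  ~~~~~~~~^^
ValueError: zero-size array to reduction operation minimum which has no identity
```

```bash
python3 - <<'E'
from fit import *
cam="wrist"
c,y=solve(cam,"pics/w5.png");pointer(cam,c,y);pointer(cam,np.array([.5595,.0165]),-.07)
B=blobs(cam,*snapshot(cam),c)
for k,b in B.items():
    for c0,y0 in((c,y),(np.array([.5595,.0165]),-.07)):
        v=c0-b[3][:2];print(k,b[:3],b[3],np.hypot(*v).round(4),(np.arctan2(v[1],v[0])-y0).round(3))
b=cv2.imread("pics/w5.png")[150:260,120:330];cv2.imwrite("pics/c5.png",cv2.resize(b,None,fx=3.8,fy=3.8,interpolation=cv2.INTER_CUBIC))
E
```

```text
wrist 6.6167 [0.4732 0.01   0.0797] [-180.    -0.  -159.7] [-0.7  0.1  0.1] ['red', 'yellow', 'green'] c [0.5547 0.0161] yaw -0.074 res 0.0029
  pointer n 273 px 217.2 216.1 ang med 0.437 r 0.082 0.1 z 0.051
  pointer n 271 px 217.2 216.2 ang med 0.42 r 0.087 0.105 z 0.051
red (np.int64(476), np.float64(213.8), np.float64(188.4)) [ 0.4571 -0.0238  0.041 ] 0.1055 0.461
red (np.int64(476), np.float64(213.8), np.float64(188.4)) [ 0.4571 -0.0238  0.041 ] 0.11 0.445
orange (np.int64(11), np.float64(252.0), np.float64(341.0)) [0.512 0.023 0.094] 0.0433 -0.087
orange (np.int64(11), np.float64(252.0), np.float64(341.0)) [0.512 0.023 0.094] 0.0479 -0.066
yellow (np.int64(249), np.float64(341.4), np.float64(239.1)) [0.461  0.0678 0.041 ] 0.1071 -0.431
yellow (np.int64(249), np.float64(341.4), np.float64(239.1)) [0.461  0.0678 0.041 ] 0.1111 -0.41
green (np.int64(70), np.float64(148.9), np.float64(200.7)) [ 0.4795 -0.0606  0.041 ] 0.1074 0.868
green (np.int64(70), np.float64(148.9), np.float64(200.7)) [ 0.4795 -0.0606  0.041 ] 0.1111 0.837
```

View pics/c5.png

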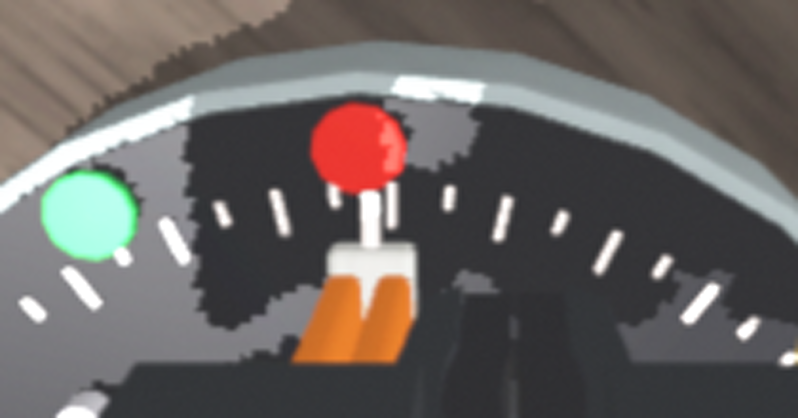

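The pointer (217,216) points just right of the red mark's centre (214,188), which leaves about 0.024 rad. One small push, then I'll back off.

>>> send_rows --pt "0.01 -0.04 0 -0.14 1" --pt "0.01 -0.04 0 -0.14 1" --pt "0 0 0 0 1" --pt "0 0 0 0 1" --pt "0 0.2 0 0 1" --pt "0 0.3 0 0 1" --pt "0 0.3 0 0 1" --pt "0 0 0 0 1"

```text
clock: 7.43
position: [0.4653, 0.0279, 0.0797]
eef_rot: [180.0, -0.0, -158.2]
force: [0.2, -0.1, -0.8]
finger_gap: 0.0003
finger_force: 0.0
```

```bash
cat > chk.py <<'E'
from fit import *
cam="wrist"
solve("side");c,y=solve(cam,"pics/w6.png");c0,y0=np.array([.5595,.0165]),-.07
pointer(cam,c,y);pointer(cam,c0,y0)
b=blobs(cam,*snapshot(cam),c)["red"]
for q,z in((c,y),(c0,y0)):
    v=q-b[3][:2];print("red",b[1:3],(np.arctan2(v[1],v[0])-z).round(3))
b=cv2.imread("pics/w6.png")[130:290,100:330];cv2.imwrite("pics/c6.png",cv2.resize(b,None,fx=3.4,fy=3.4,interpolation=cv2.INTER_CUBIC))
E
python3 chk.py
```

```text
side 7.4833 [0.4657 0.0273 0.0797] [ 180.    -0.  -158.2] [-0.5 -0.1 -0.5] ['red', 'green'] c [0.5589 0.0176] yaw -0.061 res 0.0
  lever [ 0.4742 -0.0201  0.094 ] r 0.0927 ang 0.48
  lever [ 0.4749 -0.0161  0.0914] r 0.0905 ang 0.443
wrist 7.5333 [0.466  0.0269 0.0798] [-180.     0.  -158.2] [ 0.4 -0.2  0.4] ['red', 'yellow', 'green'] c [0.5551 0.0171] yaw -0.054 res 0.0022
  pointer n 281 px 185.7 216.0 ang med 0.447 r 0.08 0.101 z 0.051
  pointer n 302 px 186.5 216.7 ang med 0.438 r 0.08 0.105 z 0.051
red (np.float64(186.8), np.float64(188.1)) 0.448
red (np.float64(186.8), np.float64(188.1)) 0.444
```

View pics/c6.png

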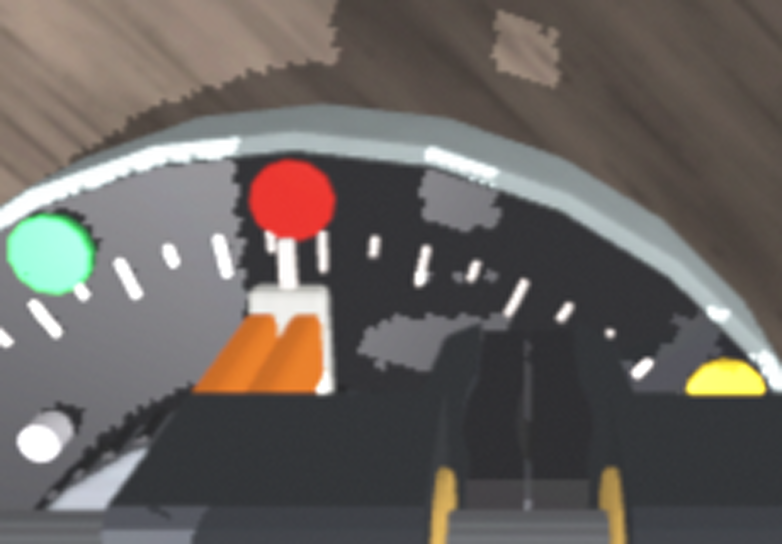

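Fingers are off the lever, and the pointer sits over the red mark's centre within about 0.005 rad. Next I'll lift and move above the button.

>>> send_rows --pt "0 0 -0.5 0 1" --pt "0 0 -0.5 0 1" --pt "0 0 -0.5 0 1" --pt "0 0 -0.5 0 1" --pt "0 0 -0.5 0 1" --pt "0 0 -0.5 0 1" --pt "0 0 0 0 1" --pt "0 0 0 0 1"

```text
clock: 8.35
position: [0.4662, 0.0264, 0.1547]
eef_rot: [-180.0, 0.0, -158.3]
force: [-0.3, 0.6, 0.5]
finger_gap: 0.0004
finger_force: 0.0
```

```bash
python3 - <<'E'
from h import *
for cam in("top","side","wrist"):
    p,d=snapshot(cam);h,w=d.shape;P=np.zeros((h,w,3));P[d>0]=pts(cam,np.ones((h,w),bool),d)
    r=np.hypot(P[...,0]-.570,P[...,1]-.166)
    g=p.max(2);
    for n,m in(("white",(p.min(2)>130)&(r<.035)),("dark",(g<80)&(r<.022)&(P[...,2]>.045))):
        m=m&(d>0)&(P[...,2]<.075)
        if m.sum():print(cam,n,m.sum(),np.median(P[m],0).round(4),"z pct",np.percentile(P[m][:,2],[5,50,95]).round(4),"xy",P[m].min(0)[:2].round(3),P[m].max(0)[:2].round(3))
E
```

```text
top white 312 [0.5676 0.1593 0.0366] z pct [0.032  0.0366 0.0524] xy [0.542 0.133] [0.602 0.192]
top dark 39 [0.5711 0.1633 0.0571] z pct [0.0542 0.0571 0.0598] xy [0.562 0.154] [0.58  0.172]
side white 89 [0.5756 0.1455 0.038 ] z pct [0.0353 0.038  0.0497] xy [0.543 0.135] [0.599 0.174]
```

>>> send_rows --pt "-0.74 0.45 0 0 1" --pt "-0.74 0.45 0 0 1" --pt "-0.74 0.45 0 0 1" --pt "-0.74 0.45 0 0 1" --pt "-0.74 0.45 0 0 1" --pt "-0.74 0.45 0 0 1" --pt "-0.74 0.45 0 0 1" --pt "-0.74 0.45 0 0 1"

```text
clock: 9.17
position: [0.5706, 0.1658, 0.1537]
eef_rot: [180.0, -0.1, -158.3]
force: [-0.2, 0.5, 0.7]
finger_gap: 0.0003
finger_force: 0.0
```

>>> send_rows --pt "0 0 0.4 0 1" --pt "0 0 0.5 0 1" --pt "0 0 0.5 0 1" --pt "0 0 0.5 0 1" --pt "0 0 0.5 0 1" --pt "0 0 0.4 0 1" --pt "0 0 0.2 0 1" --pt "0 0 0 0 1"

```text
clock: 9.83
position: [0.5695, 0.1645, 0.0782]
eef_rot: [180.0, -0.1, -158.3]
force: [-1.0, 0.1, 0.9]
finger_gap: 0.0003
finger_force: 0.0
```

>>> send_rows --pt "0 0 0.06 0 1" --pt "0 0 0.06 0 1" --pt "0 0 0.06 0 1" --pt "0 0 0.06 0 1" --pt "0 0 0.06 0 1" --pt "0 0 0.06 0 1" --pt "0 0 0.04 0 1" --pt "0 0 0 0 1"

```text
clock: 10.5
position: [0.5706, 0.1649, 0.0699]
eef_rot: [-180.0, 0.0, -158.3]
force: [1.4, 0.6, 4.3]
finger_gap: 0.0006
finger_force: 2.2
```

>>> send_rows --pt "0 0 0.02 0 1" --pt "0 0 0.02 0 1" --pt "0 0 0.02 0 1" --pt "0 0 0.02 0 1" --pt "0 0 0 0 1" --pt "0 0 0 0 1" --pt "0 0 0 0 1" --pt "0 0 0 0 1"

```text
clock: 11.17
position: [0.5706, 0.1649, 0.0693]
eef_rot: [-180.0, 0.1, -158.3]
force: [-4.4, -1.1, 15.4]
finger_gap: 0.0006
finger_force: 7.8
```

>>> send_rows --pt "0 0 0.02 0 1" --pt "0 0 0.02 0 1" --pt "0 0 0 0 1" --pt "0 0 0 0 1" --pt "0 0 0 0 1" --pt "0 0 0 0 1" --pt "0 0 0 0 1" --pt "0 0 0 0 1"

```text
clock: 11.83
position: [0.5707, 0.1649, 0.0691]
eef_rot: [-180.0, 0.1, -158.3]
force: [-7.8, -1.5, 23.3]
finger_gap: 0.0008
finger_force: 11.6
```

Hard stop: force rose from 4 N to 23 N with almost no further travel, so the button is fully down. Releasing.

>>> send_rows --pt "0 0 -0.2 0 1" --pt "0 0 -0.4 0 1" --pt "0 0 -0.6 0 1" --pt "0 0 -0.8 0 1" --pt "0 0 -0.8 0 1" --pt "0 0 -0.8 0 1" --pt "0 0 -0.8 0 1" --pt "0 0 0 0 1"

```text
clock: 12.5
position: [0.5714, 0.1651, 0.1804]
eef_rot: [-179.9, 0.3, -158.3]
force: [0.7, 0.5, 0.7]
finger_gap: 0.0003
finger_force: 0.0
```

>>> send_rows --pt "0.9 0.4 -0.2 0 1" --pt "0.9 0.4 -0.2 0 1" --pt "0.9 0.4 -0.2 0 1" --pt "0.9 0.4 -0.2 0 1" --pt "0.9 0.4 -0.2 0 1" --pt "0.9 0.4 -0.2 0 1" --pt "0 0 0 0 1" --pt "0 0 0 0 1"

```text
clock: 13.17
position: [0.4221, 0.1708, 0.2065]
eef_rot: [180.0, -0.0, -158.3]
force: [0.9, -0.8, -0.3]
finger_gap: 0.0006
finger_force: 0.0
```

```bash
python3 - <<'E'
from fit import *
for cam in("top","side"):
    c,y=solve(cam,f"pics/{cam}9.png")
    p,d=snapshot(cam);P=pts(cam,(p.max(2)<80),d);m=(np.hypot(P[:,0]-.570,P[:,1]-.165)<.011)&(P[:,2]>.045)&(P[:,2]<.075);print("button z",m.sum(),np.median(P[m],0).round(4))
a=cv2.imread("pics/side9.png")[170:270,210:340];b=cv2.imread("pics/top9.png")[125:225,200:330]
cv2.imwrite("pics/c9.png",cv2.hconcat([cv2.resize(q,(400,308),interpolation=cv2.INTER_CUBIC) for q in(a,b)]))
E
```

```text
top 13.2167 [0.4229 0.1707 0.2064] [ 180.    -0.  -158.3] [ 0.4  0.4 -0.3] ['red', 'yellow', 'green', 'blue'] c [0.562  0.0134] yaw -0.081 res 0.0033
  lever [ 0.482  -0.0148  0.094 ] r 0.0848 ang 0.42
  lever [ 0.4819 -0.0147  0.0926] r 0.0849 ang 0.419
button z 38 [0.5711 0.1633 0.0565]
side 13.3167 [0.4233 0.1706 0.2062] [ 180.    -0.  -158.3] [-0.1  0.1 -0.9] ['red', 'yellow', 'green', 'blue'] c [0.5596 0.0165] yaw -0.075 res 0.0012
  lever [ 0.4794 -0.0188  0.094 ] r 0.0876 ang 0.49
  lever [ 0.4806 -0.0184  0.0932] r 0.0863 ang 0.491
button z 21 [0.5696 0.164  0.0591]
```

View pics/c9.png

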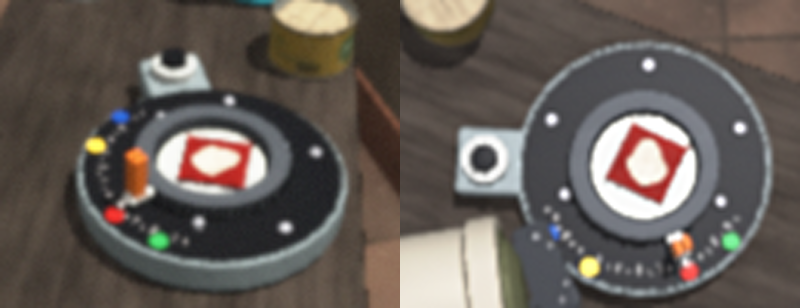

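The lever stands at red, the button is back up, and the tile hasn't moved. Handing in.

```bash
python3 -c "
from workcell import *
print(hand_in())"
```

```text
the job is handed in; nothing more can be done
None
```

Job handed in at about 13 s of the 51 s limit: I pushed the lever to the red mark (within about 0.01 rad by camera) and took the fingers off, then pressed the button to its stop and let it come back up; the tile stayed in the ring.

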